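# Set a worn gate valve one turn off its seat

### The arm

A 6-joint arm with a two-finger parallel gripper is mounted at the origin on the work surface. World frame = base frame: x ahead of the robot, y to its left, z up, the work surface at z = 0. Lengths are in mm, angles in degrees, forces in N, time in s.
With the tool pointing down it reaches from about 300 to 850 mm from the base axis. Payload 4.2 kg.
Tool frame: the origin (TCP) lies midway between the tips of the shut fingers; the grasp point (between the pads) lies env.hold_point_z behind it (env.hold_point_z is the distance from the TCP to the grasp point, in mm); z points along the fingers, y is the line along which they close (so a half turn about z gives the same grasp; the last joint's range is limited). The gripper opens to 91 mm and grips with 3 to 60 N. Pads are 32 mm wide; open, the fingers measure 118 mm over their backs; the gripper's body (76 mm by 178 mm) begins 60 mm behind the grasp point.
Start: joints at [-67.036, 18.312, 89.639, -0, 72.044, -1.146], TCP at [234.887, -524.854, 213.976] pointing down, gripper open.
Joint ranges: [-177.97, 177.97], [-48.28, 115.42], [12.27, 149.76], [-77.06, 257.06], [2.81, 150.46], [-146.56, 146.56]. Speed limits (degrees/s): [147.25, 147.25, 180, 180, 180, 180].

### API

Orientations are given as [roll, pitch, yaw] about the fixed x, y, z axes, in that order (R = Rz(yaw) Ry(pitch) Rx(roll)).
In Python, from workcell import env, viewer, spotter gives the robot as it stands.
- The arm moves only by the tool apply_moves, never from a script. Its arguments are lists of equal length, an entry for each row: "delta_pos": the shift along the world's x, y, z normalised to -1 to 1, where 1 is 120 mm, a list of three; "rot": the turn, a rotation vector about the world's x, y, z normalised to -1 to 1, where 1 is 1.5 rad, a list of three; "hand": the opening, from 0 (shut) to 1 (fully open). A call has 1 to 10 rows; each row is the pose to reach, as a shift and turn from the pose commanded when the call began; what a row does not reach only later rows make up. A row lasts 1/12 s, in which the tool goes at most 41.7 mm and 7.16 degrees, less where a joint would pass 70% of its speed; a pose out of reach is approached as far as the arm can. A call with a number of a shift or a turn outside -1 to 1 is refused whole. A call with a gripper value outside its range is refused whole. The fingers move at their own pace and stop on an object; "newtons" is the grip in N (left out, the last holds). Time passes only in rows, so rows that repeat a pose let the fingers close. It gives the time, the measured TCP pose, the force, the opening and the grip force at its end, in the units of the state.
- env.state(): the state, without advancing time (a new reading comes with each control period).
- viewer.grab_frame(name): name is "side" or "top"; returns a dict with "pixels" (400x640x3 uint8, red, green, blue), "camera_matrix" (3x3 intrinsics, pixels), "R" (3x3) and "t" (3): a world point X has camera coordinates R X + t. Camera axes: x right, y down, z forward; pixel columns grow to the right and rows downward; lengths in mm; the calibration is good to about 2 mm. A picture is of the moment at which its call begins. There is no depth.
- env.job_done(): hands the job in; it is judged then, once.
Trained networks look in a picture, given as the dict that the camera call returned (one of the last four; its "shot" number tells which), for a name from the list of things; names that differ only in an ending like _2 or _b are one class to them, and where a whole thing is asked for, a point or a joint stands for the part that bears it (a point fixed in the world has none). Each returns a list of dicts, best first, with "score" (0 to 1); they miss things now and then, are a little off and sometimes report something else, mostly with a low value. They report only what shows in the picture. A call takes as long as a camera call.
- spotter.trace(picture, query): "mask" (400x640 bool, what is visible of it) and "box" ([centre column, centre row, width, height] in pixels, round what is visible of it).
- spotter.landmark_of(picture, query): "position" ([column, row] in pixels: a listed point, or the origin of a listed thing).
The state is a dict: "time_s": time; "qpos": joint angles; "qvel": joint speeds; "effort": joint torques, N m; "ee_pos": TCP position; "ee_rot": TCP orientation; "force": force on the tool from outside, world axes, zero at the start; "torque": the same for the moment, N m; "gripper_width": finger opening in mm; "gripper_force": force on a finger pad.
Only numpy, scipy, OpenCV 4.12 (cv2) and the standard library are available. Lean on these libraries where they do the work, as an engineer would, in place of code of your own. Each camera call takes 0.05 s, during which the arm holds its last target. There are 200 camera calls.

### The job

Reset the pulp line's gate valve to one turn open: with the handwheel, wind the gate down (clockwise from above) until it just comes home on its seat, without forcing it, then open it by exactly one full turn of the screw. The wheel is worn and has a good deal of free play on the screw, so begin counting only where the wheel, turned back, takes hold of the screw again; let go of the wheel at the end and leave the roll, ring and spanner lying beside the valve where they are.

Things in the scene. Friction and masses are not known exactly. Their poses are not given: they have to be found in the camera images.
- valve: Fixed gate valve, grey body 110 mm high in a 300 mm steel pipe spool along its y axis. Origin on the table, straight below the wheel's upright axis. The gate starts an eighth to six tenths of a turn open, the wheel anywhere in its free play, which may be anything from 30 degrees to half a turn and must be felt: in it the wheel turns with under 1 N at the knob.
- hub (a point): Point on the handwheel's upright axis at mid-height of its rim, 165 mm above the table. Wheel level, dark steel: ring 140 mm across its centre line, bar 12 mm thick, three spokes, 32 mm hub reaching 10 mm above this point; the stem stands 30 to 33 mm above it. Seen from above, clockwise closes, anticlockwise (positive about z) opens.
- knob_grip (a point): Middle of the black upright crank knob on the rim: 24 mm in diameter, 49 mm long, spinning freely about its own upright axis, 70 mm from the wheel's axis. The point is 36 mm above the rim's mid-height (201 mm above the table), 24 mm below the knob's top, 30 mm above the rim's top. Carry it round the hub to turn the wheel; the gripper need not turn.
- stem_top (a point): Top of the 12 mm brass stem that rises through the hub with the gate: 195 mm above the table when seated, 1.5 mm more per full turn of the screw. The screw turns stiffly either way, about 5 N at the knob (2 to 5 N when stopped under load). On the rubber seat the push at the knob climbs from 7 N by about 1 N per mm of knob travel; over 25 N crushes the seat.
- collar_top (a point): Top centre of the 40 mm brass overload collar under the wheel's hub, 156.5 mm above the table. It sits still, and dips only while the gate is pressed into its seat: 0.3 mm at about 25 N on the knob, which is as hard as it may be pressed. Too small a dip to see: feel the push instead.
- label_roll: Bystander, leave alone. Paper label roll lying flat, 90 mm across, 30 mm high.
- clamp_ring: Bystander, leave alone. Steel clamp ring lying flat, 70 mm across, 14 mm high.
- spanner: Bystander, leave alone. Steel spanner lying on the table beside the valve.

How it is judged:
By the outcome, as a careful person would: the job done as asked, in the order asked, and still so for the second after the job is handed in, with the robot touching nothing.
It also fails if it takes over 72 s, if anything falls off the work surface, if the arm or the gripper's body presses on something with over 40 N, if the wrist force passes 120 N, or if a joint passes its speed limit or range.

## Working session

There is one attempt and no reset: what is moved stays moved. The work goes in short steps, Python scripts to look and compute and a tool call to move; the robot and the scene stay as the last step left them, time stands still between calls to the robot, and variables do not carry over. Pictures are saved under pics/ and viewed, at most 10 in all, crops included, and the job is handed in when it is done.

Besides the shell and the picture viewer there is one more tool, called after "Emit:" as name(argument=value, ...) on one line, values as JSON. apply_moves: Moves the arm, as the interface text tells. Its arguments: {"type":"object","properties":{"delta_pos":{"type":"array"},"rot":{"type":"array"},"hand":{"type":"array"},"newtons":{"type":"number"}},"required":["delta_pos","rot","hand"]}

```bash
ls; mkdir -p pics
cat > h.py <<'E'
import numpy as np,cv2
from workcell import env,viewer,spotter
def ray(f,p):
    d=np.linalg.inv(f['camera_matrix'])@[p[0],p[1],1]; R=np.array(f['R']);t=np.array(f['t'])
    return -R.T@t, R.T@d
def atz(f,p,z):
    c,d=ray(f,p); return c+d*(z-c[2])/d[2]
def proj(f,X):
    q=f['camera_matrix']@(np.array(f['R'])@np.array(X)+f['t']); return q[:2]/q[2]
E
python3 - <<'E'
from h import *
print(env.hold_point_z, env.state())
fs={n:viewer.grab_frame(n) for n in('top','side')}
Z=dict(hub=165,knob_grip=201,stem_top=195.5,valve=0,label_roll=15,clamp_ring=7,spanner=4)
for n,f in fs.items():
    cv2.imwrite(f'pics/{n}0.png',f['pixels'][:,:,::-1])
    print(n,ray(f,[320,200]))
    for k,z in Z.items():
        for r in spotter.landmark_of(f,k)[:2]: print(n,k,round(r['score'],2),np.round(r['position'],1),np.round(atz(f,r['position'],z),1))
E
```

```text
pics
18.8 {'time_s': 0.0, 'qpos': array([-6.70358358e+01,  1.83506313e+01,  8.97064784e+01,  2.70315781e-04,
        7.20425505e+01, -1.14562345e+00]), 'qvel': array([-0.01496372, -0.01667665,  0.05129045,  0.01494356, -0.03755446,
        0.06330828]), 'effort': array([-7.34057394e-04, -4.12467849e+01, -2.31972921e+01,  7.27183535e-02,
        4.57396545e-02, -1.42451440e-04]), 'ee_pos': array([ 234.68903049, -524.37628482,  213.1299036 ]), 'ee_rot': array([-1.79900365e+02, -2.24951301e-03,  2.41097021e+01]), 'force': array([-0.0391908 ,  0.65632091, -0.68620818]), 'torque': array([0.04068358, 0.00782369, 0.02698824]), 'gripper_force': 0.0, 'gripper_width': 91.26757592960486}
top (array([409.14397472,  34.92314846, 901.31165365]), array([ 0.20913567,  0.01374   , -0.97781051]))
top hub 0.85 [363.4 189.1] [595.4 -32.9 165. ]
top knob_grip 0.67 [365.4 222.6] [527.  -37.7 201. ]
top stem_top 0.6 [364.6 184.3] [596.7 -31.6 195.5]
top stem_top 0.32 [379.6 245.9] [489.8 -65.8 195.5]
top valve 0.93 [363.4 201.8] [607.7 -50.4   0. ]
top label_roll 0.82 [312.6 237. ] [515.   55.2  15. ]
top clamp_ring 0.74 [381.2 247.2] [508.9 -96.4   7. ]
top spanner 0.71 [355.3 167. ] [686.3 -25.3   4. ]
side (array([260.31255347, 344.43369376, 626.53704702]), array([ 0.47143596, -0.49995095, -0.72655173]))
side hub 0.67 [328.5 171.3] [599.3 -36.1 165. ]
side knob_grip 0.56 [358.7 171.9] [535.8 -41.5 201. ]
side stem_top 0.5 [327.8 157.4] [602.9 -36.7 195.5]
side valve 0.79 [323.7 228.6] [602.1 -31.6   0. ]
side valve 0.44 [325.4 175.2] [ 716.1 -156.3    0. ]
side label_roll 0.61 [328. 275.] [509.8  53.2  15. ]
side clamp_ring 0.76 [372.9 239.2] [506.1 -79.3   7. ]
side spanner 0.81 [297.5 204.9] [689.6 -37.    4. ]
side spanner 0.71 [329.2 159.1] [ 748.  -203.8    4. ]
```

View pics/top0.png

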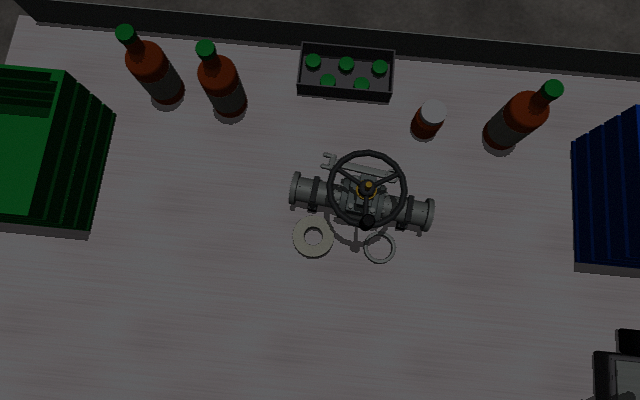

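View pics/side0.png

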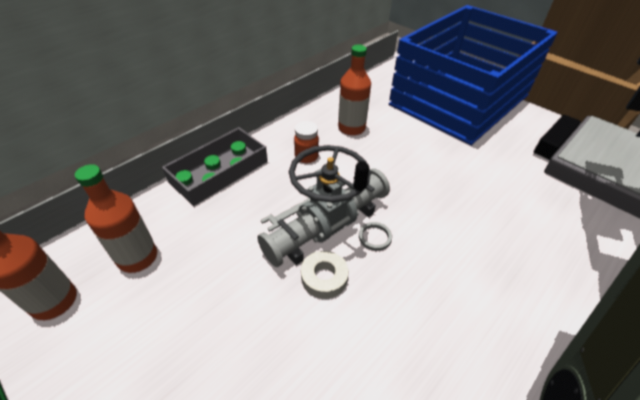

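The top view shows the wheel rim spanning cols 328–407 and rows 150–228, so its centre is near (367,189). The knob is at (366,222). The side view has the knob at (361,176). The bystanders lie low and clear of the wheel. Next I'll refine the hub and knob.

Run:
```python
from h import *
from scipy.optimize import minimize
fs=[viewer.grab_frame('top'),viewer.grab_frame('side')]
a=np.linspace(0,2*np.pi,180)
ims=[cv2.GaussianBlur(f['pixels'].max(2).astype(np.float32),(0,0),1) for f in fs]
def ring(i,x,y,r,z=165):
    P=np.array([proj(fs[i],[x+r*np.cos(t),y+r*np.sin(t),z]) for t in a]).astype(np.float32)
    return cv2.remap(ims[i],P[:,0:1],P[:,1:2],cv2.INTER_LINEAR).mean()
for S in ([0],[1],[0,1]):
    c=lambda p:sum((ring(i,p[0],p[1],70)-.5*ring(i,p[0],p[1],80)-.5*ring(i,p[0],p[1],60))/ims[i].mean() for i in S)
    best=min(((c((x,y)),x,y) for x in range(585,613,4) for y in range(-48,-20,4)))
    r=minimize(c,best[1:],method='Nelder-Mead');print(S,r.x,r.fun)
for f,n in zip(fs,'ts'):
    r=spotter.trace(f,'knob_grip')
    for q in r[:2]:
        ys,xs=np.nonzero(q['mask']);print(n,q['score'],q['box'],xs.mean(),ys.mean())
    print([proj(f,[x,y,z]).round(1).tolist() for x,y,z in[(527,-40,225),(527,-40,176),(597,-35,165)]])
```

```text
[0] [596.34031968 -37.6509124 ] -0.564673900604248
[1] [596.67660126 -35.67902333] -0.5018376708030701
[0, 1] [596.57686296 -36.45495235] -1.0541983842849731
t 0.79 [366.4, 222.2, 14.8, 16.9] 366.9158878504673 221.80373831775702
[[368.4, 220.5], [365.1, 224.9], [364.6, 188.4]]
s 0.78 [360.4, 173.8, 14.5, 33.6] 360.8557213930348 175.20646766169153
[[363.6, 164.0], [360.7, 185.5], [329.0, 172.2]]
```

Emit:
apply_moves(delta_pos=[[0.3, 0.5, 0.25], [0.6, 1, 0.3], [0.6, 1, 0.3], [0.6, 1, 0.3]], rot=[[0, 0, 0], [0, 0, 0], [0, 0, 0], [0, 0, 0]], hand=[0.6, 0.6, 0.6, 0.6], newtons=30)

```text
time_s: 1.33
ee_pos: [308.4, -401.8, 251.2]
ee_rot: [180.0, -0.1, 24.2]
force: [-0.1, 0.3, -0.3]
gripper_width: 67.1
gripper_force: 0.0
```

Emit:
apply_moves(delta_pos=[[0.3, 0.5, 0], [0.6, 1, 0], [0.6, 1, 0], [0.6, 1, 0]], rot=[[0, 0, 0], [0, 0, 0], [0, 0, 0], [0, 0, 0]], hand=[0.6, 0.6, 0.6, 0.6])

```text
time_s: 1.67
ee_pos: [380.5, -280.9, 250.3]
ee_rot: [-179.9, -0.1, 24.3]
force: [-0.0, 0.4, -0.1]
gripper_width: 55.3
gripper_force: 0.0
```

Emit:
apply_moves(delta_pos=[[0.3, 0.5, 0], [0.6, 1, 0], [0.6, 1, 0], [0.6, 1, 0]], rot=[[0, 0, 0], [0, 0, 0], [0, 0, 0], [0, 0, 0]], hand=[0.6, 0.6, 0.6, 0.6])

```text
time_s: 2.0
ee_pos: [452.8, -160.9, 250.2]
ee_rot: [-179.9, -0.1, 24.3]
force: [-0.3, -0.4, 0.1]
gripper_width: 55.0
gripper_force: 0.0
```

Emit:
apply_moves(delta_pos=[[0.3, 0.5, 0], [0.6, 1, 0], [0.6, 1, 0], [0.6, 1, 0]], rot=[[0, 0, 0], [0, 0, 0], [0, 0, 0], [0, 0, 0]], hand=[0.6, 0.6, 0.6, 0.6])

```text
time_s: 2.33
ee_pos: [525.1, -40.6, 249.9]
ee_rot: [-179.9, -0.1, 24.3]
force: [0.1, 0.1, -0.9]
gripper_width: 54.8
gripper_force: 0.0
```

Emit:
apply_moves(delta_pos=[[0.015, 0.0, -0.15], [0.015, 0, -0.35], [0.015, 0, -0.55], [0.015, 0, -0.55], [0.015, 0, -0.55]], rot=[[0, 0, 0], [0, 0, 0], [0, 0, 0], [0, 0, 0], [0, 0, 0]], hand=[0.6, 0.6, 0.6, 0.6, 0.6])

```text
time_s: 2.75
ee_pos: [524.1, -44.8, 183.4]
ee_rot: [-179.9, 0.1, 24.1]
force: [0.8, 0.2, 0.9]
gripper_width: 54.5
gripper_force: 0.0
```

Run:
```python
from h import *
s=env.state();print(s['ee_pos'],s['force'])
f=[viewer.grab_frame('top')['pixels'][140:300,280:440],viewer.grab_frame('side')['pixels'][90:250,250:410]]
cv2.imwrite('pics/a.png',cv2.resize(np.hstack(f)[:,:,::-1],(800,400)))
```

```text
[524.09794248 -44.75358509 183.38202038] [0.79271033 0.15230283 0.93765327]
```

View pics/a.png

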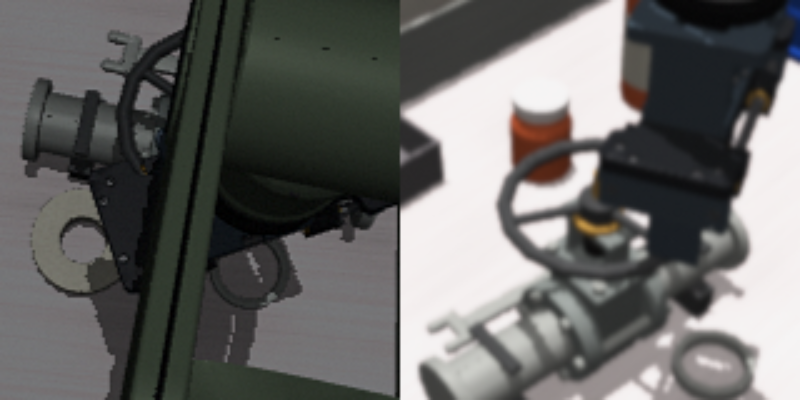

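The tool sits around the knob with rim clearance. I'll centre on it and close.

Emit:
apply_moves(delta_pos=[[0.02, 0.04, 0], [0.02, 0.04, 0], [0.02, 0.04, 0], [0.02, 0.04, 0], [0.02, 0.04, 0], [0.02, 0.04, 0], [0.02, 0.04, 0], [0.02, 0.04, 0]], rot=[[0, 0, 0], [0, 0, 0], [0, 0, 0], [0, 0, 0], [0, 0, 0], [0, 0, 0], [0, 0, 0], [0, 0, 0]], hand=[0.1, 0.1, 0.1, 0.1, 0.1, 0.1, 0.1, 0.1], newtons=20)

```text
time_s: 3.52
ee_pos: [527.0, -40.1, 184.2]
ee_rot: [180.0, -0.0, 24.1]
force: [-0.7, -0.0, 2.3]
gripper_width: 23.6
gripper_force: 20.0
```

```bash
cat > g.py <<'E'
import sys,numpy as np
a0=float(sys.argv[1]);st=[float(v) for v in sys.argv[2:]]
H=np.array([596.6,-36.5]);R=69.7
P=lambda a:H+R*np.array([np.cos(np.radians(a)),np.sin(np.radians(a))])
print([[*np.round((P(a)-P(a0))/120,3).tolist(),0] for a in st])
E
python3 g.py 183 179 175 171 167 163 159 155 151 147 143
for a in 143 131 119 107 95 83 71 59 47 35 23 11 -1; do echo $a; python3 g.py $a $((a-3)) $((a-6)) $((a-9)) $((a-12));done
```

```text
[[-0.001, 0.041, 0], [0.001, 0.081, 0], [0.006, 0.121, 0], [0.014, 0.161, 0], [0.025, 0.2, 0], [0.038, 0.239, 0], [0.054, 0.276, 0], [0.072, 0.312, 0], [0.093, 0.347, 0], [0.116, 0.38, 0]]
143
[[0.019, 0.024, 0], [0.039, 0.047, 0], [0.06, 0.068, 0], [0.083, 0.089, 0]]
131
[[0.023, 0.019, 0], [0.048, 0.037, 0], [0.073, 0.054, 0], [0.099, 0.07, 0]]
119
[[0.027, 0.014, 0], [0.055, 0.027, 0], [0.083, 0.038, 0], [0.112, 0.047, 0]]
107
[[0.029, 0.008, 0], [0.059, 0.015, 0], [0.089, 0.02, 0], [0.119, 0.023, 0]]
95
[[0.03, 0.002, 0], [0.061, 0.002, 0], [0.091, 0.001, 0], [0.121, -0.002, 0]]
83
[[0.03, -0.004, 0], [0.06, -0.011, 0], [0.089, -0.018, 0], [0.118, -0.027, 0]]
71
[[0.028, -0.011, 0], [0.056, -0.023, 0], [0.084, -0.036, 0], [0.11, -0.051, 0]]
59
[[0.026, -0.016, 0], [0.05, -0.034, 0], [0.074, -0.053, 0], [0.097, -0.073, 0]]
47
[[0.022, -0.021, 0], [0.042, -0.044, 0], [0.062, -0.067, 0], [0.08, -0.092, 0]]
35
[[0.017, -0.025, 0], [0.032, -0.052, 0], [0.046, -0.079, 0], [0.059, -0.106, 0]]
23
[[0.011, -0.028, 0], [0.021, -0.057, 0], [0.029, -0.086, 0], [0.036, -0.116, 0]]
11
[[0.005, -0.03, 0], [0.008, -0.06, 0], [0.01, -0.091, 0], [0.011, -0.121, 0]]
-1
[[-0.001, -0.03, 0], [-0.004, -0.061, 0], [-0.009, -0.091, 0], [-0.015, -0.121, 0]]
```

Emit:
apply_moves(delta_pos=[[0.001, 0.04, 0], [0.003, 0.081, 0], [0.006, 0.121, 0], [0.014, 0.161, 0], [0.025, 0.2, 0], [0.038, 0.239, 0], [0.054, 0.276, 0], [0.072, 0.312, 0], [0.093, 0.347, 0], [0.116, 0.38, 0]], rot=[[0, 0, 0], [0, 0, 0], [0, 0, 0], [0, 0, 0], [0, 0, 0], [0, 0, 0], [0, 0, 0], [0, 0, 0], [0, 0, 0], [0, 0, 0]], hand=[0.1, 0.1, 0.1, 0.1, 0.1, 0.1, 0.1, 0.1, 0.1, 0.1])

```text
time_s: 4.35
ee_pos: [541.6, 5.4, 184.1]
ee_rot: [179.9, 0.0, 24.1]
force: [-1.0, -6.0, 2.0]
gripper_width: 23.3
gripper_force: 20.0
```

Emit:
apply_moves(delta_pos=[[0.019, 0.024, 0], [0.039, 0.047, 0], [0.06, 0.068, 0], [0.083, 0.089, 0]], rot=[[0, 0, 0], [0, 0, 0], [0, 0, 0], [0, 0, 0]], hand=[0.1, 0.1, 0.1, 0.1])

```text
time_s: 4.68
ee_pos: [550.2, 14.8, 183.9]
ee_rot: [179.9, 0.2, 24.1]
force: [-2.0, -5.8, 2.6]
gripper_width: 23.5
gripper_force: 20.0
```

Emit:
apply_moves(delta_pos=[[0.023, 0.019, 0], [0.048, 0.037, 0], [0.073, 0.054, 0], [0.099, 0.07, 0]], rot=[[0, 0, 0], [0, 0, 0], [0, 0, 0], [0, 0, 0]], hand=[0.1, 0.1, 0.1, 0.1])

```text
time_s: 5.02
ee_pos: [561.6, 23.1, 183.8]
ee_rot: [179.9, 0.3, 24.1]
force: [-2.7, -5.7, 3.1]
gripper_width: 23.1
gripper_force: 20.0
```

Emit:
apply_moves(delta_pos=[[0.027, 0.013, 0], [0.055, 0.025, 0], [0.083, 0.035, 0], [0.112, 0.043, 0]], rot=[[0, 0, 0], [0, 0, 0], [0, 0, 0], [0, 0, 0]], hand=[0.1, 0.1, 0.1, 0.1])

```text
time_s: 5.35
ee_pos: [574.3, 28.9, 183.8]
ee_rot: [-180.0, 0.3, 24.1]
force: [-4.6, -3.7, 5.7]
gripper_width: 23.8
gripper_force: 20.0
```

Emit:
apply_moves(delta_pos=[[0.029, 0.008, 0], [0.059, 0.015, 0], [0.089, 0.02, 0], [0.119, 0.023, 0]], rot=[[0, 0, 0], [0, 0, 0], [0, 0, 0], [0, 0, 0]], hand=[0.1, 0.1, 0.1, 0.1])

```text
time_s: 5.68
ee_pos: [588.2, 32.1, 183.8]
ee_rot: [-179.9, 0.4, 24.1]
force: [-5.4, -3.1, 3.9]
gripper_width: 23.4
gripper_force: 20.0
```

Emit:
apply_moves(delta_pos=[[0.03, 0.002, 0], [0.061, 0.002, 0], [0.091, 0.001, 0], [0.121, -0.002, 0]], rot=[[0, 0, 0], [0, 0, 0], [0, 0, 0], [0, 0, 0]], hand=[0.1, 0.1, 0.1, 0.1])

```text
time_s: 6.02
ee_pos: [602.5, 32.5, 183.7]
ee_rot: [-179.8, 0.4, 24.1]
force: [-6.1, -0.6, 6.2]
gripper_width: 23.7
gripper_force: 20.0
```

Emit:
apply_moves(delta_pos=[[0.03, -0.004, 0], [0.06, -0.011, 0], [0.089, -0.018, 0]], rot=[[0, 0, 0], [0, 0, 0], [0, 0, 0]], hand=[0.1, 0.1, 0.1])

```text
time_s: 6.27
ee_pos: [613.2, 30.9, 183.7]
ee_rot: [-179.8, 0.3, 24.1]
force: [-5.2, 0.2, 4.9]
gripper_width: 23.7
gripper_force: 20.0
```

```bash
for a in 74 62 50 38 26 14 2 -10 -22 -34; do echo $a; python3 g.py $a $((a-3)) $((a-6)) $((a-9)) $((a-12));done
```

```text
74
[[0.029, -0.009, 0], [0.057, -0.02, 0], [0.085, -0.032, 0], [0.113, -0.045, 0]]
62
[[0.026, -0.015, 0], [0.052, -0.031, 0], [0.077, -0.049, 0], [0.101, -0.068, 0]]
50
[[0.023, -0.02, 0], [0.044, -0.041, 0], [0.065, -0.064, 0], [0.084, -0.087, 0]]
38
[[0.018, -0.024, 0], [0.035, -0.05, 0], [0.05, -0.076, 0], [0.064, -0.103, 0]]
26
[[0.013, -0.028, 0], [0.024, -0.056, 0], [0.033, -0.085, 0], [0.042, -0.114, 0]]
14
[[0.007, -0.03, 0], [0.012, -0.06, 0], [0.015, -0.09, 0], [0.017, -0.12, 0]]
2
[[0.0, -0.03, 0], [-0.001, -0.061, 0], [-0.004, -0.091, 0], [-0.008, -0.121, 0]]
-10
[[-0.006, -0.03, 0], [-0.014, -0.059, 0], [-0.023, -0.088, 0], [-0.033, -0.117, 0]]
-22
[[-0.012, -0.028, 0], [-0.026, -0.055, 0], [-0.041, -0.082, 0], [-0.057, -0.107, 0]]
-34
[[-0.018, -0.025, 0], [-0.037, -0.049, 0], [-0.057, -0.071, 0], [-0.078, -0.093, 0]]
```

Emit:
apply_moves(delta_pos=[[0.029, -0.009, 0], [0.057, -0.02, 0], [0.085, -0.032, 0], [0.112, -0.045, 0]], rot=[[0, 0, 0], [0, 0, 0], [0, 0, 0], [0, 0, 0]], hand=[0.1, 0.1, 0.1, 0.1])

```text
time_s: 6.6
ee_pos: [626.7, 26.1, 183.7]
ee_rot: [-179.7, 0.3, 24.1]
force: [-5.4, 2.4, 5.0]
gripper_width: 23.6
gripper_force: 20.0
```

Emit:
apply_moves(delta_pos=[[0.026, -0.015, 0], [0.052, -0.031, 0], [0.077, -0.049, 0], [0.101, -0.068, 0]], rot=[[0, 0, 0], [0, 0, 0], [0, 0, 0], [0, 0, 0]], hand=[0.1, 0.1, 0.1, 0.1])

```text
time_s: 6.93
ee_pos: [639.2, 18.6, 183.9]
ee_rot: [-179.7, 0.2, 24.1]
force: [-3.4, 2.9, 4.8]
gripper_width: 23.7
gripper_force: 20.0
```

Emit:
apply_moves(delta_pos=[[0.023, -0.02, 0], [0.044, -0.041, 0], [0.065, -0.064, 0], [0.084, -0.087, 0]], rot=[[0, 0, 0], [0, 0, 0], [0, 0, 0], [0, 0, 0]], hand=[0.1, 0.1, 0.1, 0.1])

```text
time_s: 7.27
ee_pos: [649.8, 8.7, 183.9]
ee_rot: [-179.7, 0.1, 24.1]
force: [-2.1, 4.9, 4.0]
gripper_width: 23.6
gripper_force: 20.0
```

Emit:
apply_moves(delta_pos=[[0.018, -0.024, 0], [0.035, -0.05, 0], [0.05, -0.076, 0], [0.064, -0.103, 0]], rot=[[0, 0, 0], [0, 0, 0], [0, 0, 0], [0, 0, 0]], hand=[0.1, 0.1, 0.1, 0.1])

```text
time_s: 7.6
ee_pos: [658.2, -3.2, 184.0]
ee_rot: [-179.6, 0.0, 24.1]
force: [-1.5, 5.8, 4.1]
gripper_width: 23.5
gripper_force: 20.0
```

Emit:
apply_moves(delta_pos=[[0.013, -0.028, 0], [0.024, -0.056, 0], [0.033, -0.085, 0], [0.042, -0.114, 0]], rot=[[0, 0, 0], [0, 0, 0], [0, 0, 0], [0, 0, 0]], hand=[0.1, 0.1, 0.1, 0.1])

```text
time_s: 7.93
ee_pos: [663.9, -16.7, 184.1]
ee_rot: [-179.7, -0.1, 24.1]
force: [-0.1, 6.0, 3.4]
gripper_width: 23.1
gripper_force: 20.0
```

Emit:
apply_moves(delta_pos=[[0.007, -0.03, 0], [0.012, -0.06, 0], [0.015, -0.09, 0], [0.017, -0.12, 0]], rot=[[0, 0, 0], [0, 0, 0], [0, 0, 0], [0, 0, 0]], hand=[0.1, 0.1, 0.1, 0.1])

```text
time_s: 8.27
ee_pos: [666.8, -31.1, 184.3]
ee_rot: [-179.7, -0.2, 24.1]
force: [1.6, 5.5, 3.0]
gripper_width: 23.3
gripper_force: 20.0
```

Emit:
apply_moves(delta_pos=[[0.0, -0.03, 0], [-0.001, -0.061, 0], [-0.004, -0.091, 0], [-0.008, -0.121, 0]], rot=[[0, 0, 0], [0, 0, 0], [0, 0, 0], [0, 0, 0]], hand=[0.1, 0.1, 0.1, 0.1])

```text
time_s: 8.6
ee_pos: [666.5, -45.8, 184.4]
ee_rot: [-179.8, -0.3, 24.1]
force: [3.1, 5.9, 3.0]
gripper_width: 23.6
gripper_force: 20.0
```

Emit:
apply_moves(delta_pos=[[-0.005, -0.03, 0], [-0.012, -0.059, 0], [-0.02, -0.088, 0]], rot=[[0, 0, 0], [0, 0, 0], [0, 0, 0]], hand=[0.1, 0.1, 0.1])

```text
time_s: 8.85
ee_pos: [665.0, -53.7, 184.5]
ee_rot: [-179.5, -0.5, 24.1]
force: [4.9, 13.0, 2.4]
gripper_width: 23.6
gripper_force: 20.0
```

Seated: about 14 N, measured angle ≈ -14°, with contact around -8.5°. I'll back off at once and refit the centre from the measured track.

Emit:
apply_moves(delta_pos=[[0.014, 0.058, 0], [0.02, 0.088, 0], [0.022, 0.108, 0]], rot=[[0, 0, 0], [0, 0, 0], [0, 0, 0]], hand=[0.1, 0.1, 0.1])

```text
time_s: 9.1
ee_pos: [666.6, -45.2, 184.4]
ee_rot: [180.0, -0.1, 24.2]
force: [2.8, -0.4, 2.8]
gripper_width: 23.5
gripper_force: 20.0
```

Run:
```python
import numpy as np
from scipy.optimize import least_squares
P=np.array([[527,-40.1],[541.6,5.4],[550.2,14.8],[561.6,23.1],[574.3,28.9],[588.2,32.1],[602.5,32.5],[613.2,30.9],[626.7,26.1],[639.2,18.6],[649.8,8.7],[658.2,-3.2],[663.9,-16.7],[666.8,-31.1],[666.5,-45.8],[665,-53.7]])
r=least_squares(lambda q:np.hypot(*(P-q[:2]).T)-70,[596,-36]);print(r.x,r.fun.round(2))
r=least_squares(lambda q:np.hypot(*(P-q[:2]).T)-q[2],[596,-36,70]);print(r.x,r.fun.round(2))
```

```text
[597.01621888 -37.28065037] [ 0.07 -0.05  0.03  0.   -0.03 -0.06 -0.    0.08 -0.01  0.02  0.    0.04
 -0.02  0.06  0.   -0.06]
[597.01206106 -37.29308336  70.01093805] [ 0.06 -0.06  0.03 -0.   -0.03 -0.06 -0.    0.08 -0.01  0.02  0.    0.03
 -0.02  0.05 -0.   -0.07]
```

```bash
sed -i 's/596.6,-36.5/597.0,-37.3/;s/R=69.7/R=70.0/' g.py
python3 - <<'E'
import numpy as np
H=np.array([597.0,-37.3])
P=lambda a:H+70*np.array([np.cos(np.radians(a)),np.sin(np.radians(a))])
print(((P(0)-[665.4,-46.2])/120).round(3),((P(12)-[665.4,-46.2])/120).round(3),((P(6)-[665.4,-46.2])/120).round(3))
for a in range(12,200,3): print(a,((P(a+3)-P(a))/120).round(3).tolist(),end=' ')
E
```

```text
[0.013 0.074] [0.001 0.195] [0.01  0.135]
12 [-0.007, 0.03] 15 [-0.009, 0.029] 18 [-0.01, 0.029] 21 [-0.012, 0.028] 24 [-0.013, 0.028] 27 [-0.015, 0.027] 30 [-0.016, 0.026] 33 [-0.017, 0.025] 36 [-0.019, 0.024] 39 [-0.02, 0.023] 42 [-0.021, 0.022] 45 [-0.022, 0.021] 48 [-0.023, 0.02] 51 [-0.024, 0.019] 54 [-0.025, 0.017] 57 [-0.026, 0.016] 60 [-0.027, 0.015] 63 [-0.028, 0.013] 66 [-0.028, 0.012] 69 [-0.029, 0.01] 72 [-0.029, 0.009] 75 [-0.03, 0.007] 78 [-0.03, 0.006] 81 [-0.03, 0.004] 84 [-0.03, 0.002] 87 [-0.031, 0.001] 90 [-0.031, -0.001] 93 [-0.03, -0.002] 96 [-0.03, -0.004] 99 [-0.03, -0.006] 102 [-0.03, -0.007] 105 [-0.029, -0.009] 108 [-0.029, -0.01] 111 [-0.028, -0.012] 114 [-0.028, -0.013] 117 [-0.027, -0.015] 120 [-0.026, -0.016] 123 [-0.025, -0.017] 126 [-0.024, -0.019] 129 [-0.023, -0.02] 132 [-0.022, -0.021] 135 [-0.021, -0.022] 138 [-0.02, -0.023] 141 [-0.019, -0.024] 144 [-0.017, -0.025] 147 [-0.016, -0.026] 150 [-0.015, -0.027] 153 [-0.013, -0.028] 156 [-0.012, -0.028] 159 [-0.01, -0.029] 162 [-0.009, -0.029] 165 [-0.007, -0.03] 168 [-0.006, -0.03] 171 [-0.004, -0.03] 174 [-0.002, -0.03] 177 [-0.001, -0.031] 180 [0.001, -0.031] 183 [0.002, -0.03] 186 [0.004, -0.03] 189 [0.006, -0.03] 192 [0.007, -0.03] 195 [0.009, -0.029] 198 [0.01, -0.029]
```

Emit:
apply_moves(delta_pos=[[0.013, 0.074, 0], [0.01, 0.135, 0], [0.001, 0.195, 0]], rot=[[0, 0, 0], [0, 0, 0], [0, 0, 0]], hand=[0.1, 0.1, 0.1])

```text
time_s: 9.35
ee_pos: [665.6, -22.3, 184.1]
ee_rot: [-180.0, 0.0, 24.1]
force: [0.8, 0.1, 3.5]
gripper_width: 23.6
gripper_force: 20.0
```

Emit:
apply_moves(delta_pos=[[-0.007, 0.03, 0]], rot=[[0, 0, 0]], hand=[0.1])

```text
time_s: 9.43
ee_pos: [664.5, -18.1, 184.1]
ee_rot: [-180.0, 0.0, 24.1]
force: [1.4, 0.0, 2.6]
gripper_width: 23.4
gripper_force: 20.0
```

Emit:
apply_moves(delta_pos=[[-0.009, 0.029, 0]], rot=[[0, 0, 0]], hand=[0.1])

```text
time_s: 9.52
ee_pos: [663.5, -15.2, 184.1]
ee_rot: [180.0, -0.0, 24.1]
force: [1.5, -0.7, 3.8]
gripper_width: 23.5
gripper_force: 20.0
```

Emit:
apply_moves(delta_pos=[[-0.01, 0.029, 0]], rot=[[0, 0, 0]], hand=[0.1])

```text
time_s: 9.6
ee_pos: [662.4, -12.0, 184.1]
ee_rot: [180.0, -0.0, 24.1]
force: [1.9, -0.5, 3.5]
gripper_width: 23.6
gripper_force: 20.0
```

Emit:
apply_moves(delta_pos=[[-0.012, 0.028, 0]], rot=[[0, 0, 0]], hand=[0.1])

```text
time_s: 9.68
ee_pos: [661.0, -8.7, 184.1]
ee_rot: [180.0, -0.0, 24.1]
force: [1.9, 0.4, 3.7]
gripper_width: 23.7
gripper_force: 20.0
```

Emit:
apply_moves(delta_pos=[[-0.013, 0.028, 0]], rot=[[0, 0, 0]], hand=[0.1])

```text
time_s: 9.77
ee_pos: [659.4, -5.5, 184.1]
ee_rot: [180.0, -0.0, 24.1]
force: [1.2, -0.3, 4.2]
gripper_width: 23.4
gripper_force: 20.0
```

Emit:
apply_moves(delta_pos=[[-0.015, 0.027, 0]], rot=[[0, 0, 0]], hand=[0.1])

```text
time_s: 9.85
ee_pos: [657.6, -2.2, 184.1]
ee_rot: [180.0, -0.0, 24.1]
force: [1.7, 0.6, 4.3]
gripper_width: 23.4
gripper_force: 20.0
```

Emit:
apply_moves(delta_pos=[[-0.016, 0.026, 0]], rot=[[0, 0, 0]], hand=[0.1])

```text
time_s: 9.93
ee_pos: [655.6, 1.0, 184.1]
ee_rot: [180.0, -0.0, 24.1]
force: [0.8, -1.0, 3.5]
gripper_width: 23.6
gripper_force: 20.0
```

Emit:
apply_moves(delta_pos=[[-0.017, 0.025, 0]], rot=[[0, 0, 0]], hand=[0.1])

```text
time_s: 10.02
ee_pos: [653.5, 4.0, 184.0]
ee_rot: [180.0, -0.0, 24.1]
force: [0.8, -0.1, 3.3]
gripper_width: 23.8
gripper_force: 20.0
```

Emit:
apply_moves(delta_pos=[[-0.019, 0.024, 0]], rot=[[0, 0, 0]], hand=[0.1])

```text
time_s: 10.1
ee_pos: [651.3, 6.9, 184.1]
ee_rot: [-180.0, -0.0, 24.1]
force: [3.1, 0.7, 4.1]
gripper_width: 23.5
gripper_force: 20.0
```

Emit:
apply_moves(delta_pos=[[-0.02, 0.023, 0]], rot=[[0, 0, 0]], hand=[0.1])

```text
time_s: 10.18
ee_pos: [648.8, 9.6, 184.0]
ee_rot: [-180.0, -0.0, 24.1]
force: [1.7, 1.4, 3.6]
gripper_width: 23.7
gripper_force: 20.0
```

Emit:
apply_moves(delta_pos=[[-0.021, 0.022, 0]], rot=[[0, 0, 0]], hand=[0.1])

```text
time_s: 10.27
ee_pos: [646.3, 12.3, 184.1]
ee_rot: [-180.0, -0.0, 24.1]
force: [1.6, 0.9, 3.2]
gripper_width: 23.7
gripper_force: 20.0
```

Emit:
apply_moves(delta_pos=[[-0.022, 0.021, 0]], rot=[[0, 0, 0]], hand=[0.1])

```text
time_s: 10.35
ee_pos: [643.6, 14.8, 184.0]
ee_rot: [-180.0, -0.0, 24.1]
force: [1.6, 0.4, 4.8]
gripper_width: 23.5
gripper_force: 20.0
```

Emit:
apply_moves(delta_pos=[[-0.023, 0.02, 0]], rot=[[0, 0, 0]], hand=[0.1])

```text
time_s: 10.43
ee_pos: [640.8, 17.2, 184.0]
ee_rot: [180.0, -0.0, 24.1]
force: [2.0, 0.0, 3.9]
gripper_width: 23.4
gripper_force: 20.0
```

Emit:
apply_moves(delta_pos=[[-0.024, 0.019, 0]], rot=[[0, 0, 0]], hand=[0.1])

```text
time_s: 10.52
ee_pos: [639.1, 18.4, 184.2]
ee_rot: [179.8, -0.1, 24.1]
force: [5.9, -1.4, 3.5]
gripper_width: 23.6
gripper_force: 20.0
```

Emit:
apply_moves(delta_pos=[[-0.025, 0.017, 0]], rot=[[0, 0, 0]], hand=[0.1])

```text
time_s: 10.6
ee_pos: [636.4, 20.3, 184.2]
ee_rot: [179.8, -0.1, 24.1]
force: [4.7, -2.5, 2.9]
gripper_width: 23.5
gripper_force: 20.0
```

Emit:
apply_moves(delta_pos=[[-0.026, 0.016, 0]], rot=[[0, 0, 0]], hand=[0.1])

```text
time_s: 10.68
ee_pos: [633.3, 22.3, 184.2]
ee_rot: [179.8, -0.2, 24.1]
force: [5.4, -2.2, 2.4]
gripper_width: 23.5
gripper_force: 20.0
```

Emit:
apply_moves(delta_pos=[[-0.027, 0.015, 0]], rot=[[0, 0, 0]], hand=[0.1])

```text
time_s: 10.77
ee_pos: [630.1, 24.1, 184.2]
ee_rot: [179.8, -0.2, 24.1]
force: [5.6, -1.9, 2.4]
gripper_width: 23.7
gripper_force: 20.0
```

Emit:
apply_moves(delta_pos=[[-0.028, 0.013, 0]], rot=[[0, 0, 0]], hand=[0.1])

```text
time_s: 10.85
ee_pos: [626.8, 25.8, 184.2]
ee_rot: [179.8, -0.2, 24.1]
force: [5.8, -2.0, 2.8]
gripper_width: 23.9
gripper_force: 20.0
```

Emit:
apply_moves(delta_pos=[[-0.028, 0.012, 0]], rot=[[0, 0, 0]], hand=[0.1])

```text
time_s: 10.93
ee_pos: [623.4, 27.3, 184.2]
ee_rot: [179.8, -0.2, 24.1]
force: [5.3, -1.6, 2.0]
gripper_width: 23.7
gripper_force: 20.0
```

Takeup clearly occurred at a measured angle of about 52.3°, where the force jumps from under 1 N to 5 N. The target end angle is therefore 412.3°.

```bash
for a in 69 129 189 249 309; do python3 g.py $a $(seq $((a+6)) 6 $((a+60)));done; python3 g.py 369 $(seq 373 4 405)
```

```text
[[-0.058, 0.019, 0], [-0.118, 0.032, 0], [-0.179, 0.038, 0], [-0.24, 0.038, 0], [-0.3, 0.032, 0], [-0.36, 0.019, 0], [-0.418, 0.0, 0], [-0.474, -0.025, 0], [-0.527, -0.055, 0], [-0.576, -0.091, 0]]
[[-0.045, -0.041, 0], [-0.086, -0.086, 0], [-0.122, -0.136, 0], [-0.153, -0.189, 0], [-0.177, -0.244, 0], [-0.196, -0.302, 0], [-0.209, -0.362, 0], [-0.215, -0.423, 0], [-0.215, -0.484, 0], [-0.209, -0.545, 0]]
[[0.013, -0.06, 0], [0.032, -0.118, 0], [0.056, -0.174, 0], [0.087, -0.226, 0], [0.123, -0.276, 0], [0.164, -0.321, 0], [0.209, -0.362, 0], [0.258, -0.398, 0], [0.311, -0.429, 0], [0.367, -0.453, 0]]
[[0.058, -0.019, 0], [0.118, -0.032, 0], [0.179, -0.038, 0], [0.24, -0.038, 0], [0.3, -0.032, 0], [0.36, -0.019, 0], [0.418, -0.0, 0], [0.474, 0.025, 0], [0.527, 0.055, 0], [0.576, 0.091, 0]]
[[0.045, 0.041, 0], [0.086, 0.086, 0], [0.122, 0.136, 0], [0.153, 0.189, 0], [0.177, 0.244, 0], [0.196, 0.302, 0], [0.209, 0.362, 0], [0.215, 0.423, 0], [0.215, 0.484, 0], [0.209, 0.545, 0]]
[[-0.008, 0.04, 0], [-0.018, 0.079, 0], [-0.032, 0.118, 0], [-0.047, 0.155, 0], [-0.066, 0.192, 0], [-0.087, 0.226, 0], [-0.11, 0.26, 0], [-0.136, 0.291, 0], [-0.164, 0.321, 0]]
```

Emit:
apply_moves(delta_pos=[[-0.058, 0.019, 0], [-0.118, 0.032, 0], [-0.179, 0.038, 0], [-0.24, 0.038, 0], [-0.3, 0.032, 0], [-0.36, 0.019, 0], [-0.418, 0.0, 0], [-0.474, -0.025, 0], [-0.527, -0.055, 0], [-0.576, -0.091, 0]], rot=[[0, 0, 0], [0, 0, 0], [0, 0, 0], [0, 0, 0], [0, 0, 0], [0, 0, 0], [0, 0, 0], [0, 0, 0], [0, 0, 0], [0, 0, 0]], hand=[0.1, 0.1, 0.1, 0.1, 0.1, 0.1, 0.1, 0.1, 0.1, 0.1])

```text
time_s: 11.77
ee_pos: [553.9, 17.7, 184.1]
ee_rot: [-180.0, -0.2, 24.1]
force: [4.8, 2.8, 1.6]
gripper_width: 23.7
gripper_force: 20.0
```

Emit:
apply_moves(delta_pos=[[-0.045, -0.041, 0], [-0.086, -0.086, 0], [-0.122, -0.136, 0], [-0.153, -0.189, 0], [-0.177, -0.244, 0], [-0.196, -0.302, 0], [-0.209, -0.362, 0], [-0.215, -0.423, 0], [-0.215, -0.484, 0], [-0.209, -0.545, 0]], rot=[[0, 0, 0], [0, 0, 0], [0, 0, 0], [0, 0, 0], [0, 0, 0], [0, 0, 0], [0, 0, 0], [0, 0, 0], [0, 0, 0], [0, 0, 0]], hand=[0.1, 0.1, 0.1, 0.1, 0.1, 0.1, 0.1, 0.1, 0.1, 0.1])

```text
time_s: 12.6
ee_pos: [527.2, -46.7, 183.7]
ee_rot: [-179.8, -0.0, 24.1]
force: [1.3, 6.5, 2.6]
gripper_width: 23.7
gripper_force: 20.0
```

Radius and force are as expected. I'll continue.

Emit:
apply_moves(delta_pos=[[0.013, -0.06, 0], [0.032, -0.118, 0], [0.056, -0.174, 0], [0.087, -0.226, 0], [0.123, -0.276, 0], [0.164, -0.321, 0], [0.209, -0.362, 0], [0.258, -0.398, 0], [0.311, -0.429, 0], [0.367, -0.453, 0]], rot=[[0, 0, 0], [0, 0, 0], [0, 0, 0], [0, 0, 0], [0, 0, 0], [0, 0, 0], [0, 0, 0], [0, 0, 0], [0, 0, 0], [0, 0, 0]], hand=[0.1, 0.1, 0.1, 0.1, 0.1, 0.1, 0.1, 0.1, 0.1, 0.1])

```text
time_s: 13.43
ee_pos: [568.6, -102.0, 183.6]
ee_rot: [-179.7, 0.4, 24.1]
force: [-5.7, 1.4, 7.1]
gripper_width: 23.6
gripper_force: 20.0
```

Emit:
apply_moves(delta_pos=[[0.058, -0.019, 0], [0.118, -0.032, 0], [0.179, -0.038, 0], [0.24, -0.038, 0], [0.3, -0.032, 0], [0.36, -0.019, 0], [0.418, 0.0, 0], [0.474, 0.025, 0], [0.527, 0.055, 0], [0.576, 0.091, 0]], rot=[[0, 0, 0], [0, 0, 0], [0, 0, 0], [0, 0, 0], [0, 0, 0], [0, 0, 0], [0, 0, 0], [0, 0, 0], [0, 0, 0], [0, 0, 0]], hand=[0.1, 0.1, 0.1, 0.1, 0.1, 0.1, 0.1, 0.1, 0.1, 0.1])

```text
time_s: 14.27
ee_pos: [638.9, -93.9, 183.9]
ee_rot: [179.9, 0.4, 24.1]
force: [-2.7, -6.3, 6.8]
gripper_width: 23.7
gripper_force: 20.0
```

Emit:
apply_moves(delta_pos=[[0.045, 0.041, 0], [0.086, 0.086, 0], [0.122, 0.136, 0], [0.153, 0.189, 0], [0.177, 0.244, 0], [0.196, 0.302, 0], [0.209, 0.362, 0], [0.215, 0.423, 0], [0.215, 0.484, 0], [0.209, 0.545, 0]], rot=[[0, 0, 0], [0, 0, 0], [0, 0, 0], [0, 0, 0], [0, 0, 0], [0, 0, 0], [0, 0, 0], [0, 0, 0], [0, 0, 0], [0, 0, 0]], hand=[0.1, 0.1, 0.1, 0.1, 0.1, 0.1, 0.1, 0.1, 0.1, 0.1])

```text
time_s: 15.1
ee_pos: [666.6, -28.7, 184.1]
ee_rot: [179.7, 0.0, 24.1]
force: [2.7, -5.9, 3.9]
gripper_width: 23.8
gripper_force: 20.0
```

Emit:
apply_moves(delta_pos=[[-0.008, 0.04, 0], [-0.018, 0.079, 0], [-0.032, 0.118, 0], [-0.047, 0.155, 0], [-0.066, 0.192, 0], [-0.087, 0.226, 0], [-0.11, 0.26, 0], [-0.136, 0.291, 0], [-0.164, 0.321, 0]], rot=[[0, 0, 0], [0, 0, 0], [0, 0, 0], [0, 0, 0], [0, 0, 0], [0, 0, 0], [0, 0, 0], [0, 0, 0], [0, 0, 0]], hand=[0.1, 0.1, 0.1, 0.1, 0.1, 0.1, 0.1, 0.1, 0.1])

```text
time_s: 15.85
ee_pos: [647.7, 10.8, 184.2]
ee_rot: [179.8, -0.1, 24.1]
force: [4.6, -3.0, 2.8]
gripper_width: 23.9
gripper_force: 20.0
```

```bash
python3 g.py 405 408 411 412.8 412.8
```

```text
[[-0.022, 0.021, 0], [-0.045, 0.041, 0], [-0.06, 0.052, 0], [-0.06, 0.052, 0]]
```

Emit:
apply_moves(delta_pos=[[-0.022, 0.021, 0], [-0.045, 0.041, 0], [-0.06, 0.052, 0], [-0.06, 0.052, 0]], rot=[[0, 0, 0], [0, 0, 0], [0, 0, 0], [0, 0, 0]], hand=[0.1, 0.1, 0.1, 0.1])

```text
time_s: 16.18
ee_pos: [640.0, 17.7, 184.2]
ee_rot: [179.9, -0.1, 24.1]
force: [4.6, -2.2, 2.4]
gripper_width: 23.4
gripper_force: 20.0
```

Emit:
apply_moves(delta_pos=[[0.005, -0.004, 0], [0.006, -0.005, 0], [0.006, -0.005, 0], [0.006, -0.005, 0], [0.006, -0.005, 0], [0.006, -0.005, 0], [0.006, -0.005, 0], [0.006, -0.005, 0]], rot=[[0, 0, 0], [0, 0, 0], [0, 0, 0], [0, 0, 0], [0, 0, 0], [0, 0, 0], [0, 0, 0], [0, 0, 0]], hand=[0.1, 0.1, 0.6, 0.6, 0.6, 0.6, 0.6, 0.6])

```text
time_s: 16.85
ee_pos: [639.6, 17.7, 183.6]
ee_rot: [-180.0, 0.1, 24.1]
force: [1.1, 0.1, -0.5]
gripper_width: 54.8
gripper_force: 0.0
```

Released. Now straight up, then retreat towards the robot to clear the view.

Emit:
apply_moves(delta_pos=[[0, 0, 0.15], [0, 0, 0.4], [0, 0, 0.65], [0, 0, 0.9], [0, 0, 0.9], [0, 0, 0.9]], rot=[[0, 0, 0], [0, 0, 0], [0, 0, 0], [0, 0, 0], [0, 0, 0], [0, 0, 0]], hand=[0.6, 0.6, 0.6, 0.6, 0.6, 0.6])

```text
time_s: 17.35
ee_pos: [640.7, 17.7, 294.1]
ee_rot: [179.9, -0.2, 24.1]
force: [0.8, -0.8, -1.6]
gripper_width: 54.7
gripper_force: 0.0
```

Emit:
apply_moves(delta_pos=[[-0.25, -0.3, 0], [-0.5, -0.6, 0], [-0.75, -0.9, 0], [-0.75, -0.9, 0], [-0.75, -0.9, 0]], rot=[[0, 0, 0], [0, 0, 0], [0, 0, 0], [0, 0, 0], [0, 0, 0]], hand=[0.6, 0.6, 0.6, 0.6, 0.6])

```text
time_s: 17.77
ee_pos: [547.2, -92.5, 291.1]
ee_rot: [-180.0, 0.2, 23.9]
force: [1.0, 0.2, -0.3]
gripper_width: 54.8
gripper_force: 0.0
```

Emit:
apply_moves(delta_pos=[[-0.25, -0.3, 0], [-0.5, -0.6, 0], [-0.75, -0.9, 0], [-0.75, -0.9, 0], [-0.75, -0.9, 0]], rot=[[0, 0, 0], [0, 0, 0], [0, 0, 0], [0, 0, 0], [0, 0, 0]], hand=[0.6, 0.6, 0.6, 0.6, 0.6])

```text
time_s: 18.18
ee_pos: [458.6, -199.7, 291.3]
ee_rot: [-180.0, 0.1, 23.9]
force: [-0.1, 1.0, -0.9]
gripper_width: 54.9
gripper_force: 0.0
```

Run:
```python
from h import *
fs={n:viewer.grab_frame(n) for n in('top','side')}
im=[fs['top']['pixels'][140:300,280:440],fs['side']['pixels'][90:250,250:410]]
cv2.imwrite('pics/b.png',cv2.resize(np.hstack(im)[:,:,::-1],(800,400)))
for n,f in fs.items():
    for q in spotter.landmark_of(f,'knob_grip')[:1]:
        p=atz(f,q['position'],201);print(n,q['score'],p,np.degrees(np.arctan2(p[1]+37.3,p[0]-597)))
```

```text
top 0.57 [641.63380872  13.47565678 201.        ] 48.68325183166484
side 0.72 [645.14701079  13.88688027 201.        ] 46.7528493901888
```

View pics/b.png

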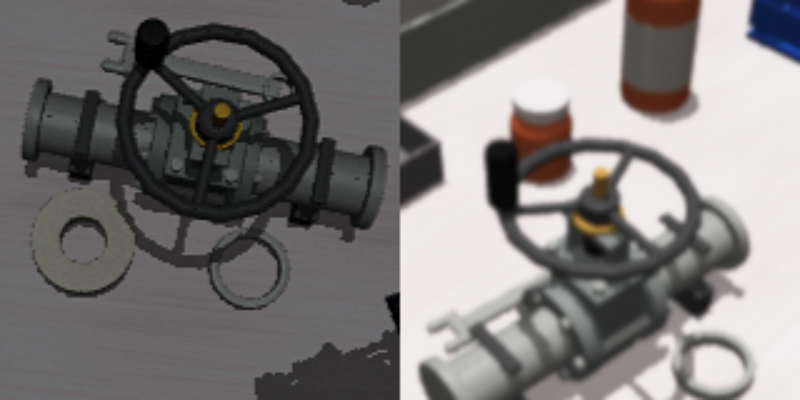

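The wheel is released with its knob near 50°, within the detector's error. The roll, ring and spanner have not moved. Handing in.

```bash
python3 -c "
from workcell import env
print(env.job_done())"
```

```text
the job is handed in; nothing more can be done
None
```

I seated the gate gently (about 14 N at the knob), opened it one full turn (359.7° by the arm's readings) from where the wheel took hold again, let go of the wheel, left the roll, ring and spanner untouched, and handed the job in at about 18 s.

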